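# Gauge the lamp module's gap and fill it with the spacer plate that fits

### The arm

A 6-joint arm with a two-finger parallel gripper is mounted at the origin on the work surface. World frame = base frame: x ahead of the robot, y to its left, z up, the work surface at z = 0. Lengths are in m, angles in rad, forces in N, time in s.
With the tool pointing down it reaches from about 0.275 to 0.825 m from the base axis. Payload 5.2 kg.
Tool frame: the origin (TCP) lies at the very end of the fingers, on their centre line; the grasp point (between the pads) lies 19 mm behind it; z points along the fingers, y is the line along which they close (so a half turn about z gives the same grasp; the last joint's range is limited). The gripper opens to 93 mm and grips with 3 to 60 N. Pads are 15 mm wide; open, the fingers measure 128 mm over their backs; the gripper's body (75 mm by 188 mm) begins 65 mm behind the grasp point.
Start: joints at [-1.395, 0.259, 1.535, -0, 1.348, -0.203], TCP at [0.203, -0.511, 0.219] pointing down, gripper open.
Joint ranges: [-3.14, 3.14], [-0.91, 2.08], [0.19, 2.58], [-1.22, 4.36], [0.22, 2.71], [-3.12, 3.12]. Speed limits (rad/s): [2.57, 2.57, 3.14, 3.14, 3.14, 3.14].

### API

Orientations are given as a unit quaternion [x, y, z, w].
In Python, from cell import goto, movel, goto_joints, move_gripper, wait, inverse_kinematics, get_obs, grab_frame, get_calibration, MotionError, close_job, silhouettes, spot_point gives the robot as it stands. The module is installed in compiled form; this text tells all that it offers. Calls block until the motion is done:
- goto(position, orientation): joint-space move of the TCP to a pose.
- movel(position, rot=None, speed=0.15, force_limit=None): straight line of the TCP; rot=None keeps the orientation; speed is the mean speed in m/s. With force_limit (N) it stops when the force on the tool has changed by that much, and returns True; else False.
- goto_joints(angles): joint-space move.
- move_gripper(opening): finger opening in m; the grip force is fixed at half the most; returns when the fingers have stopped.
- wait(seconds).
- inverse_kinematics(position, orientation): joint angles nearest the present ones, or None.
- get_obs(): the state.
- grab_frame(name): name is "scene" or "top"; returns the picture (400x640x3 uint8, blue, green, red); there is no depth.
- get_calibration(name): a dict with "mtx" (3x3 intrinsics, pixels), "origin" and "orientation" of the camera in the world. Camera axes: x right, y up, looking along -z (the intrinsics and any distortion apply to the point x, -y, -z); pixel columns grow to the right and rows downward; lengths in m; the calibration is good to about 2 mm. A picture is of the moment at which its call begins. get_calibration takes no time and is no camera call.
A pose or a line that the arm cannot do raises MotionError and nothing moves.
- close_job(): hands the job in; it is judged then, once.
Trained networks look in the newest picture that a camera, given by its name, has taken for a name from the list of things; names that differ only in an ending like _2 or _b are one class to them, and where a whole thing is asked for, a point or a joint stands for the part that bears it (a point fixed in the world has none). Each returns a list of dicts, best first, with "score" (0 to 1); they miss things now and then, are a little off and sometimes report something else, mostly with a low value. They report only what shows in the picture. A call takes as long as a camera call. They do not tell look-alikes from the thing itself.
- silhouettes(name, camera): "pixels" (400x640 bool, what is visible of it).
- spot_point(name, camera): "at" ([x, y, z] in m, in world coordinates, good to about 4 mm: a listed point, or the origin of a listed thing).
The state is a dict: "t": time; "joint_pos": joint angles; "joint_vel": joint speeds; "joint_torque": joint torques, N m; "tcp_pos": TCP position; "ee_rot": TCP orientation; "wrist_force": force on the tool from outside, world axes, zero at the start; "wrist_torque": the same for the moment, N m; "width": finger opening in m; "grip_force": force on a finger pad.
Only numpy, scipy, OpenCV 4.12 (cv2) and the standard library are available. Lean on these libraries where they do the work, as an engineer would, in place of code of your own. Each camera call takes 0.05 s, during which the arm holds its last target. There are 200 camera calls.

### The job

The lamp module standing in the dock has slack beside the dark steel fence: find the spacer plate that just fills the gap. Try the plates in order of thickness, slipping the end of the thinnest (yellow) one into the gap first; put any plate that is still loose back into the rack and go up a size. Leave the one that just fits upright in the gap, slid fully home against the red stop, with the others standing in the rack, and do not disturb the glassware.

Things in the scene. Friction and masses are not known exactly. Their poses are not given: they have to be found in the camera images.
- dock: fixed grey lamp dock, floor plate top at z = 6 mm (x -110 to 235, y -36 to 125 mm). Origin: bench level, at the gap's mouth, on the gap-side face of the dark steel fence. x: level, from the mouth along the gap inwards; y: level, from fence across the gap to the module; z up. Fence: x 0 to 100, y -36 to 0, top z = 70 mm. Plates enter at the mouth moving along +x; before it (x < 0) the floor is bare
- gap (a point): middle of the gap's mouth on the floor, 7 mm from the fence (dock x = 0, y = 7, z = 6 mm); axes as the dock's. The gap, from the fence (dock y = 0) to the module, is 2 mm wider than one of the plates, not known which: the right plate can shift sideways by about 2 mm only, a thinner one by 7 mm or more, a thicker one does not enter. The first 12 mm of both walls flare out by 6 mm a side
- stop (a point): centre of the face of the red stop at the gap's inner end (dock x = 85, y = 6.5, z = 33 mm); the face looks to -x and reaches from y = 0 to 13 mm, up to z = 60 mm. A plate that is home touches it: plate centre at dock x = 25 mm, 35 mm of its tail standing out of the mouth
- strap (a point): centre of the underside of the level steel strap over the mouth (dock x = 17, y = 42, z = 86 mm); it is 22 mm wide in x (6 to 28), 156 mm long in y, 10 mm thick, top at z = 96 mm. Plates must slide in beneath it, fingers that hold a plate cannot pass it: held by its middle a plate goes in only part-way and must be let go and taken by its tail end
- module_a: fixed white lamp module, 100 mm long, 60 mm high, with a black lens barrel (to 74 mm). One module stands in the dock beside the gap, the other is parked behind it on the same plate, unused; their widths differ a little, unmeasured. Origin: underside, half-way along, on the face away from the gap; axes as the dock's. In use it is at dock x = 50, y = 104 mm, parked at x = 175 mm
- module_b: the other lamp module, the same to look at but for its width; see module_a
- rack: fixed grey plastic rack 170 x 225 mm, floor 8 mm thick, origin at bench level under its centre. Three bays at y = -75, 0, 75 mm hold the plates on edge, their length along the rack's x. A bay is 128 mm long and 26 mm wide inside; its ends (40 to 64 mm off the centre) have cheeks up to z = 70 mm, so a plate can be taken only by its bare middle. Any plate may stand in any bay
- thin_center (a point): centre of the thin spacer plate: yellow acetal, 120 mm long (x), 12 mm thick (y), 70 mm high (z), one black dot on its upper edge, about 0.14 kg; either end may go first. It starts on edge in the rack
- medium_center (a point): centre of the medium spacer plate: blue, 120 x 17 x 70 mm, two black dots, about 0.2 kg; axes as the thin one's
- thick_center (a point): centre of the thick spacer plate: red, 120 x 22 x 70 mm, three black dots, about 0.26 kg; axes as the thin one's
- bottle: bystander: clear reagent bottle with blue cap, 70 mm across, 150 mm tall; origin under its centre
- flask: bystander: clear long-necked volumetric flask, 72 mm across, 155 mm tall; origin under its centre
- crucible: bystander: white ceramic cup, 68 mm across, 45 mm tall; origin under its centre
Things that resemble listed ones, but are neither listed nor needed, are in the scene too. Of the things like the part that bears medium_center, leave any that is turquoise; of the rest the larger one is meant.

How it is judged:
By the outcome, as a careful person would: the job done as asked, in the order asked, and still so for the second after the job is handed in, with the robot touching nothing.
It also fails if it takes over 72 s, if anything falls off the work surface, if the arm or the gripper's body presses on something with over 40 N, if the wrist force passes 120 N, or if a joint passes its speed limit or range.

## Working session

There is one attempt and no reset: what is moved stays moved. The work goes in short steps, each a Python script; the robot and the scene stay as the last script left them, time stands still between calls to the robot, and variables do not carry over. Pictures are saved under pics/ and viewed, at most 10 in all, crops included, and the job is handed in when it is done.

```bash
mkdir -p pics; ls; python3 - <<'E'
from cell import *
import cv2,numpy as np
o=get_obs();print(o['t'],o['tcp_pos'],o['ee_rot'],o['width'])
ims=[]
for c in("scene","top"):
    im=grab_frame(c);cv2.imwrite(f"pics/{c}0.png",im)
    k=get_calibration(c);print(c,k['mtx'].tolist() if hasattr(k['mtx'],'tolist') else k['mtx'],k['origin'],k['orientation'],[x for x in k if x not in('mtx','origin','orientation')])
    for n in["dock","gap","stop","strap","module_a","rack","thin_center","medium_center","thick_center","bottle","flask","crucible"]:
        print(c,n,[(np.round(d['at'],3).tolist(),round(d['score'],2)) for d in spot_point(n,c)])
print(get_obs()['t'])
E
```

```text
pics
0.0 [ 0.20330696 -0.51046723  0.21784345] [ 9.82119033e-01  1.88258940e-01  3.61399658e-06 -8.81104807e-04] 0.09309813736837436
scene [[370.5756905253845, 0.0, 319.0406279782991], [0.0, 370.5756905253845, 199.7386259350491], [0.0, 0.0, 1.0]] [1.1211982  0.73174402 0.81631096] [0.14963734 0.41047743 0.84792992 0.3002196 ] []
scene dock [([0.579, 0.088, 0.004], 0.56)]
scene gap [([0.572, 0.096, 0.007], 0.89)]
scene stop [([0.659, 0.109, 0.033], 0.91)]
scene strap [([0.59, 0.129, 0.084], 0.85)]
scene module_a [([0.726, 0.22, 0.001], 0.89), ([0.605, 0.202, 0.001], 0.68)]
scene rack [([0.483, -0.22, -0.001], 0.98)]
scene thin_center [([0.472, -0.148, 0.037], 0.77)]
scene medium_center [([0.535, -0.434, 0.04], 0.79), ([0.48, -0.227, 0.048], 0.68), ([0.29, -0.205, 0.025], 0.52)]
scene thick_center [([0.489, -0.296, 0.044], 0.68), ([0.756, -0.133, -0.002], 0.22)]
scene bottle [([0.71, -0.31, -0.0], 0.61), ([0.608, 0.199, 0.004], 0.24), ([0.482, -0.223, -0.003], 0.2)]
scene flask [([0.758, -0.136, -0.0], 0.57)]
scene crucible [([0.515, 0.5, -0.0], 0.85)]
top [[489.7077725512755, 0.0, 324
[... 190 characters left out ...]
87, -0.002], 0.86)]
top gap [([0.572, 0.093, 0.005], 0.63)]
top stop [([0.66, 0.107, 0.034], 0.91), ([0.763, -0.136, 0.004], 0.16)]
top strap [([0.584, 0.134, 0.086], 0.77)]
top module_a [([0.608, 0.204, 0.009], 0.67), ([0.728, 0.223, 0.007], 0.63)]
top rack [([0.484, -0.22, -0.001], 0.81)]
top thin_center []
top medium_center [([0.29, -0.204, 0.026], 0.86), ([0.537, -0.431, 0.036], 0.84), ([0.48, -0.227, 0.041], 0.72), ([0.474, -0.147, 0.044], 0.68)]
top thick_center [([0.491, -0.291, 0.042], 0.86)]
top bottle [([0.709, -0.318, 0.004], 0.89), ([0.761, -0.135, 0.004], 0.55), ([0.515, 0.5, 0.001], 0.32)]
top flask [([0.761, -0.137, 0.004], 0.69)]
top crucible [([0.513, 0.5, 0.003], 0.65)]
1.3
```

View pics/scene0.png

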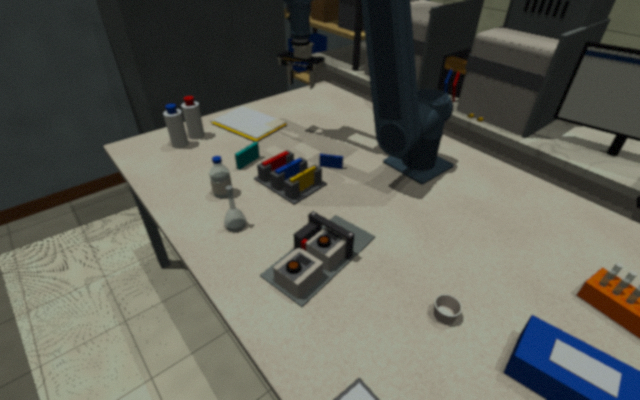

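View pics/top0.png

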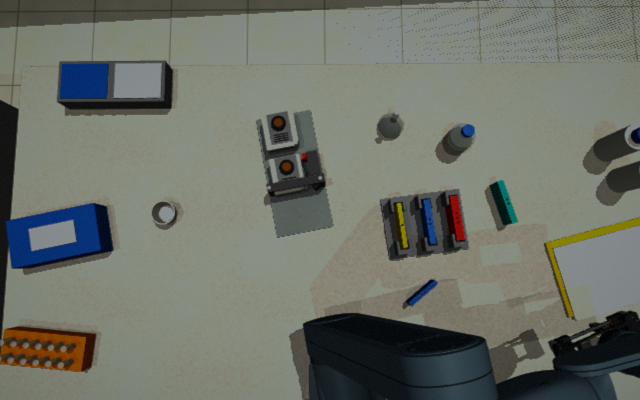

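Candidates for the medium plate in the top view are turquoise (503,203), which is excluded, the small blue one (422,293), and the blue one in the rack (429,222). The rack one is not turquoise and is larger than the other blue one, so it fits. I'll confirm that with a crop and fit the dock and rack poses by silhouette.

```bash
cat > fit.py <<'E'
import cv2,numpy as np
from scipy.spatial.transform import Rotation as R
from scipy.optimize import minimize
from cell import *
def proj(P,k):
    q=R.from_quat(k['orientation']).inv().apply(np.asarray(P)-k['origin'])*[1,-1,-1]
    u=q@np.asarray(k['mtx']).T
    return u[:,:2]/u[:,2:]
def place(P,p):
    c,s=np.cos(p[2]),np.sin(p[2]);P=np.asarray(P,float)
    return np.c_[p[0]+c*P[:,0]-s*P[:,1],p[1]+s*P[:,0]+c*P[:,1],P[:,2]]
def box(a,b,c,d,e,f): return np.array([[x,y,z] for x in(a,b) for y in(c,d) for z in(e,f)])/1000
def render(boxes,p,k,S=4):
    m=np.zeros((400*S,640*S),np.uint8)
    for b in boxes:
        h=cv2.convexHull(((proj(place(b,p),k)+.5)*S*16).astype(np.int32))
        cv2.fillConvexPoly(m,h,255,cv2.LINE_AA,4)
    return cv2.resize(m,(640,400),interpolation=cv2.INTER_AREA)/255.
def fit(boxes,masks,p0):
    ks={c:get_calibration(c) for c in masks}
    def f(p): 
        e=0
        for c,m in masks.items():
            r=render(boxes,p,ks[c]);e+=1-np.minimum(r,m).sum()/np.maximum(r,m).sum()
        return e
    p0=np.array(p0)
    return minimize(f,p0,method='Nelder-Mead',options=dict(initial_simplex=[p0,p0+[.01,0,0],p0+[0,.01,0],p0+[0,0,.05]],xatol=1e-4,fatol=1e-4))
DOCK=[box(-110,235,-36,125,0,6),box(0,100,-36,0,0,70),box(0,100,20,104,6,60),box(125,225,20,104,6,60),box(6,28,-36,120,86,96)]
RACK=[box(-85,85,-112.5,112.5,0,8)]+[box(a,b,y-17,y+17,8,70) for a,b in((40,66),(-66,-40)) for y in(-75,0,75)]
E
python3 - <<'E'
from fit import *
def sil(n,c,near=None):
    out=np.zeros((400,640),bool);k=get_calibration(c)
    for d in silhouettes(n,c):
        ys,xs=np.nonzero(d['pixels'])
        if len(xs)==0: continue
        u=proj([near],k)[0]
        print(c,n,round(d['score'],2),len(xs),xs.mean().round(),ys.mean().round())
        if np.hypot(xs.mean()-u[0],ys.mean()-u[1])<45: out|=d['pixels']
    return out
T={}
for c in("top","scene"):
    im=grab_frame(c);T[c]=im
    D=np.zeros((400,640),bool);K=D.copy()
    for n in("dock","module_a"): D|=sil(n,c,[.63,.14,.03])
    K|=sil("rack",c,[.484,-.22,.03])
    pl={}
    for n in("thin_center","medium_center","thick_center"): pl[n]=sil(n,c,[.484,-.22,.05])
    np.savez(f"m_{c}.npz",D=D,K=K,**pl)
M={c:np.load(f"m_{c}.npz") for c in T}
for cs in(["top"],["top","scene"]):
    r=fit(DOCK,{c:M[c]['D'].astype(float) for c in cs},[.578,.0875,.153]);print('dock',cs,r.x,r.fun)
    q=fit(RACK,{c:(M[c]['K']).astype(float) for c in cs},[.484,-.22,.115]);print('rack',cs,q.x,q.fun)
ov=cv2.resize(T['top'],None,fx=5,fy=5,interpolation=cv2.INTER_CUBIC)
k=get_calibration("top")
def line(P,p): 
    cv2.polylines(ov,[((proj(place(np.array(P)/1000,p),k)+.5)*5).astype(np.int32)],True,(0,255,0),1)
line([[-110,-36,6],[235,-36,6],[235,125,6],[-110,125,6]],r.x);line([[0,-36,70],[100,-36,70],[100,0,70],[0,0,70]],r.x)
line([[-85,-112.5,8],[85,-112.5,8],[85,112.5,8],[-85,112.5,8]],q.x)
a=ov[500:1250,1230:1700];b=ov[900:1575,1850:2650]
cv2.imwrite("pics/crop1.png",np.hstack([cv2.resize(a,(345,550)),cv2.resize(b,(455,384+0)) if 0 else cv2.copyMakeBorder(cv2.resize(b,(455,384)),0,166,0,0,cv2.BORDER_CONSTANT)]))
E
```

```text
top dock 0.69 4510 299.0 185.0
top dock 0.59 525 455.0 219.0
top module_a 0.91 1282 280.0 132.0
top module_a 0.84 995 287.0 173.0
top module_a 0.31 370 400.0 225.0
top thin_center 0.91 400 400.0 225.0
top thin_center 0.62 511 455.0 219.0
top thin_center 0.44 526 391.0 124.0
top medium_center 0.78 659 503.0 203.0
top medium_center 0.74 478 428.0 222.0
top medium_center 0.54 270 422.0 292.0
top medium_center 0.45 507 163.0 213.0
top thick_center 0.71 588 454.0 218.0
scene dock 0.7 2567 323.0 251.0
scene module_a 0.97 1685 298.0 272.0
scene module_a 0.73 1076 327.0 247.0
scene module_a 0.36 257 291.0 168.0
scene module_a 0.35 2445 324.0 250.0
scene rack 0.68 1482 290.0 182.0
scene thin_center 0.73 318 306.0 177.0
scene medium_center 0.8 344 330.0 160.0
scene medium_center 0.63 387 248.0 155.0
scene medium_center 0.59 312 290.0 168.0
scene thick_center 0.81 290 277.0 160.0
dock ['top'] [0.57334808 0.0875055  0.18103033] 0.03678357184412173
rack ['top'] [ 0.484 -0.22   0.115] 1.0
dock ['top', 'scene'] [0.57298249 0.08720918 0.18106534] 0.07715431372202897
rack ['top', 'scene'] [ 0.47562278 -0.21773579  0.11086278] 1.4026549518711744
```

View pics/crop1.png

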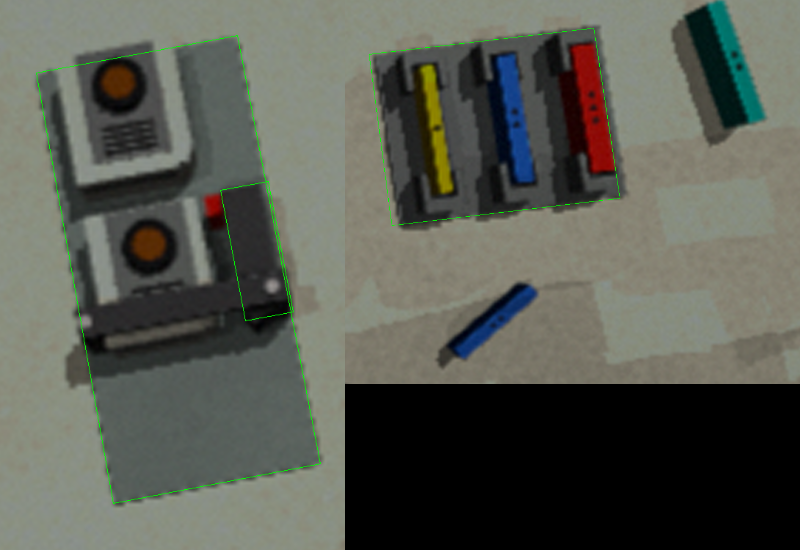

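The top view shows the dock outline and fence overlay matching. The rack holds yellow (435,130), blue with two dots (515,118) and red (592,108) in the crop, so the in-rack blue plate is confirmed over the smaller blue one and the turquoise one. Now I'll take the thin plate.

```bash
cat > h.py <<'E'
from fit import *
DP=np.array([.5730,.0873,.1811])   # dock pose
def q(psi): return [np.cos(psi/2),np.sin(psi/2),0,0]
def dk(x,y,z,p=DP): return place([[x/1000,y/1000,z/1000]],p)[0]
def undk(P,p=DP):
    c,s=np.cos(p[2]),np.sin(p[2]);d=np.array(P[:2])-p[:2]
    return np.array([c*d[0]+s*d[1],-s*d[0]+c*d[1]])*1000
def st(t=''):
    o=get_obs();print(t,'t',round(o['t'],2),'tcp',np.round(o['tcp_pos'],4),'dock',undk(o['tcp_pos']).round(1),'w',round(o['width']*1e3,1),'F',np.round(o['wrist_force'],1),'g',round(o['grip_force'],1));return o
def take(P,psi,z=.030):
    goto([P[0],P[1],.17],q(psi));move_gripper(.05)
    movel([P[0],P[1],z],speed=.25);move_gripper(.0);o=st('grip')
    movel([P[0],P[1],.15],speed=.25);st('lift');return o
E
cat > plates.py <<'E'
from h import *
im=cv2.imread('pics/top0.png');hsv=cv2.cvtColor(im,cv2.COLOR_BGR2HSV);k=get_calibration('top')
Rw=R.from_quat(k['orientation'])
def back(u,z):
    d=np.linalg.inv(k['mtx'])@np.array([u[0],u[1],1]);d=Rw.apply(d*[1,-1,-1]);return k['origin']+d*(z-k['origin'][2])/d[2]
out={}
for n,u,h0,h1 in(('thin',(402,225),20,35),('medium',(428,220),100,130),('thick',(457,217),-8,8)):
    H=hsv[...,0].astype(int);H=np.where(H>150,H-180,H)
    m=((H>=h0)&(H<=h1)&(hsv[...,1]>130)&(hsv[...,2]>0)).astype(np.uint8);w=np.zeros_like(m);w[u[1]-32:u[1]+32,u[0]-14:u[0]+14]=1;m*=w
    v=hsv[...,2][m>0];t=cv2.threshold(v.reshape(-1,1),0,255,cv2.THRESH_OTSU)[0];m*=(hsv[...,2]>t).astype(np.uint8)
    ys,xs=np.nonzero(m);P=np.array([back((x,y),.078)[:2] for x,y in zip(xs,ys)])
    (c,wh,a)=cv2.minAreaRect((P*1000).astype(np.float32));vv=np.linalg.svd(P-P.mean(0))[2][0];yaw=np.arctan(vv[1]/vv[0])
    print(n,t,len(xs),'mean',P.mean(0).round(4),'rect',np.round(c,1),np.round(wh,1),'yaw',yaw.round(3));out[n]=[*(np.array(c)/1000),yaw]
np.save('plates.npy',np.array([out[n] for n in('thin','medium','thick')]))
E
python3 - <<'E'
import plates
from h import *
P=np.load('plates.npy')
for psi in(P[0,2],P[0,2]+np.pi,P[0,2]-np.pi): print(psi.round(2),inverse_kinematics([P[0,0],P[0,1],.17],q(psi)))
for x in(-100,-12): print(inverse_kinematics(dk(x,7,31),q(DP[2])))
E
```

```text
thin 88.0 190 mean [ 0.4682 -0.1512] rect [ 468.3 -151.3] [118.7  11.6] yaw 0.127
medium 84.0 264 mean [ 0.4776 -0.2253] rect [ 477.6 -225.2] [118.8  16.1] yaw 0.124
thick 84.0 348 mean [ 0.4862 -0.2984] rect [ 486.6 -298.5] [118.9  21.1] yaw 0.13
0.13 [-5.39486544e-01  1.95130209e-01  1.74290591e+00 -4.44089210e-16
  1.20355654e+00  9.04159658e-01]
3.27 [-5.39486544e-01  1.95130209e-01  1.74290591e+00 -4.44089210e-16
  1.20355654e+00 -2.23743300e+00]
-3.01 [-5.39486544e-01  1.95130209e-01  1.74290591e+00 -4.44089210e-16
  1.20355654e+00 -2.23743300e+00]
[-7.36491873e-02  3.53435427e-01  1.93423166e+00 -4.44089210e-16
  8.53925564e-01  1.31604714e+00]
[-3.36313845e-02  4.79198110e-01  1.71672046e+00 -4.44089210e-16
  9.45674088e-01  1.35606494e+00]
```

```bash
python3 - <<'E'
from h import *
P=np.load('plates.npy')[0]
o=take(P,P[2])
goto(dk(-85,7,120),q(DP[2]))
movel(dk(-85,7,31),speed=.2);st('premouth')
print(movel(dk(-14,7,31),speed=.08,force_limit=12));st('in')
cv2.imwrite('pics/in1.png',grab_frame('top')[90:270,220:380])
E
```

```text
grip t 5.91 tcp [ 0.4684 -0.1513  0.0303] dock [-145.9 -215.8] w 12.0 F [0.  0.3 3.9] g 30.0
lift t 6.54 tcp [ 0.4676 -0.1509  0.149 ] dock [-146.6 -215.3] w 12.1 F [-0.4 -0.6 -1.3] g 30.0
premouth t 8.06 tcp [0.4886 0.0775 0.0309] dock [-84.8   5.6] w 11.4 F [ 0.2  0.1 -1.8] g 30.0
False
in t 9.1 tcp [0.5576 0.0917 0.0309] dock [-14.4   7.1] w 12.1 F [ 0.2  0.7 -1.3] g 30.0
```

```bash
python3 - <<'E'
from h import *
def avg(): return np.mean([undk(get_obs()['tcp_pos']) for _ in range(10)],0).round(2)
for y in(20,-4):
    st('pre');hit=movel(dk(-14,y,31),speed=.03,force_limit=5);print(y,hit,avg());st()
movel(dk(-14,7,31),speed=.05);st()
E
```

```text
pre t 9.15 tcp [0.5575 0.0917 0.031 ] dock [-14.5   7.1] w 11.8 F [ 0.4  0.9 -1.6] g 30.0
20 True [-14.25  14.09]
 t 9.5 tcp [0.5564 0.0986 0.031 ] dock [-14.3  14.1] w 12.1 F [ 1. -4. -0.] g 30.0
pre t 9.5 tcp [0.5564 0.0986 0.031 ] dock [-14.3  14.1] w 12.1 F [ 1. -4. -0.] g 30.0
-4 True [-15.43   7.09]
 t 9.9 tcp [0.5565 0.0915 0.0299] dock [-15.4   7.1] w 12.1 F [ 0.9  1.9 -0.7] g 30.0
 t 10.15 tcp [0.5579 0.0917 0.0308] dock [-14.1   7.1] w 11.5 F [-0.5  1.4 -1.2] g 30.0
```

```bash
cat >> h.py <<'E'
def avg(): return np.mean([undk(get_obs()['tcp_pos']) for _ in range(10)],0).round(2)
def put(P,psi,z=.0305):
    goto([P[0],P[1],.16],q(psi));movel([P[0],P[1],.09],speed=.25);print('hit',movel([P[0],P[1],z],speed=.12,force_limit=15));st('put')
    move_gripper(.05);movel([P[0],P[1],.16],speed=.3)
E
python3 - <<'E'
from h import *
P=np.load('plates.npy')
movel(dk(-14,9,31),speed=.04)
print(movel(dk(-14,-4,31),speed=.03,force_limit=4),avg());st()
movel(dk(-14,9,31),speed=.05)
movel(dk(-85,9,31),speed=.2);movel(dk(-85,9,120),speed=.25)
put(P[0],P[0,2])
cv2.imwrite('pics/back1.png',cv2.resize(grab_frame('top')[170:280,360:490],None,fx=4,fy=4));st()
E
```

```text
True [-14.41   7.06]
 t 10.65 tcp [0.5576 0.0917 0.0306] dock [-14.4   7.1] w 12.1 F [ 1.1  1.5 -0.4] g 30.0
hit False
put t 13.93 tcp [ 0.4693 -0.1517  0.0316] dock [-145.1 -216.4] w 12.0 F [ 0.4 -0.1 -1.5] g 30.0
 t 15.36 tcp [ 0.4677 -0.1509  0.1593] dock [-146.5 -215.3] w 49.9 F [-0.4  0.9  0. ] g 0.0
```

View pics/back1.png

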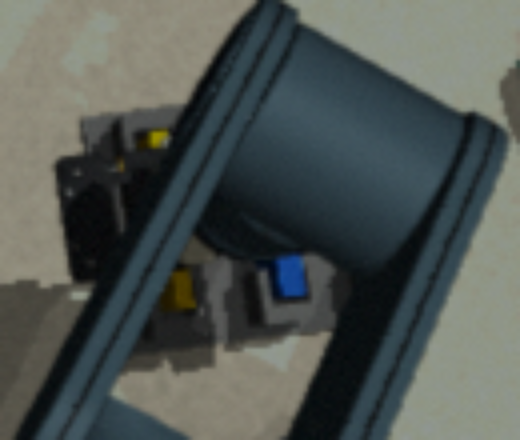

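The yellow plate is back in its bay. Its side play was 7.0 mm, from fence contact at 7.06 to module contact at 14.09, so it is loose and the gap is about 19 mm. Next is the medium plate.

```bash
python3 - <<'E'
from h import *
P=np.load('plates.npy')[1]
take(P,P[2])
Y=10.6
goto(dk(-85,Y,120),q(DP[2]))
movel(dk(-85,Y,31),speed=.2);st('premouth')
hit=movel(dk(-14,Y,31),speed=.06,force_limit=12);print('insert hit',hit);st('in')
if not hit:
    for y in(Y+6,Y-6):
        print(y,movel(dk(-14,y,31),speed=.02,force_limit=4),avg());movel(dk(-14,Y,31),speed=.03);st()
E
```

```text
grip t 17.31 tcp [ 0.4778 -0.2253  0.0304] dock [-150.  -290.3] w 16.9 F [-2.5  1.   5. ] g 30.0
lift t 17.94 tcp [ 0.4768 -0.2247  0.1487] dock [-150.8 -289.6] w 16.9 F [-1.4  0.2 -2.4] g 30.0
premouth t 19.72 tcp [0.488  0.0814 0.0309] dock [-84.7   9.5] w 17.0 F [ 1.2  0.4 -1.9] g 30.0
insert hit False
in t 21.05 tcp [0.5568 0.0952 0.0309] dock [-14.5  10.6] w 16.7 F [-0.3  0.3 -2.5] g 30.0
16.6 True [-14.62  11.53]
 t 21.52 tcp [0.5571 0.0953 0.0309] dock [-14.2  10.7] w 17.2 F [ 0.4  0.7 -3.3] g 30.0
4.6 True [-14.92   9.57]
 t 22.0 tcp [0.5572 0.0952 0.0308] dock [-14.1  10.6] w 17.0 F [-0.3 -0.3 -2.9] g 30.0
```

Play is 1.96 mm, so the medium plate is the right one. I'll let go, re-grip the tail and push it home.

```bash
python3 - <<'E'
from h import *
Y=10.6
movel(dk(-14,Y,30),speed=.03);move_gripper(.05);st('open')
movel(dk(-62,Y,30),speed=.12);st('tail')
move_gripper(0);st('regrip')
hit=movel(dk(-17,Y,30),speed=.04,force_limit=10);print(hit,avg());st('home')
E
```

```text
open t 22.98 tcp [0.5573 0.0952 0.03  ] dock [-14.   10.6] w 50.2 F [-0.7  0.4  0.3] g 0.0
tail t 23.53 tcp [0.511  0.0865 0.0304] dock [-61.2  10.4] w 50.3 F [0.4 0.4 0. ] g 0.0
regrip t 24.16 tcp [0.5102 0.0866 0.0299] dock [-61.9  10.6] w 16.9 F [ 1.2  0.3 -1.6] g 30.0
True [-22.86  10.54]
home t 25.07 tcp [0.5486 0.0935 0.0299] dock [-22.9  10.5] w 17.0 F [-1.   0.4  5.4] g 30.0
```

```bash
python3 - <<'E'
from h import *
Y=10.6
for L in(10,15):
    hit=movel(dk(-16,Y,30),speed=.03,force_limit=L);print(hit,avg());o=st('push')
move_gripper(.05);st('open')
movel(dk(-80,Y,30),speed=.15);movel(dk(-80,Y,150),speed=.25)
goto([.35,-.30,.30],q(DP[2]))
for n in("top","scene"):
    im=grab_frame(n);cv2.imwrite(f'pics/end_{n}.png',im)
a=cv2.imread('pics/end_top.png');b=cv2.imread('pics/end_scene.png')
cv2.imwrite('pics/end.png',np.hstack([cv2.resize(a[95:245,235:335],(400,600),interpolation=cv2.INTER_CUBIC),cv2.resize(b[190:310,250:380],(400,369),interpolation=cv2.INTER_CUBIC) if 0 else cv2.resize(b[140:310,240:353],(400,600),interpolation=cv2.INTER_CUBIC)]))
st()
for c in("top","scene"): print(c,[(undk(d['at']).round(1),np.round(d['at'],3),round(d['score'],2)) for d in spot_point("medium_center",c)])
E
```

```text
True [-22.83  10.58]
push t 25.29 tcp [0.5486 0.0936 0.0298] dock [-22.8  10.6] w 16.9 F [-1.7 -1.1  3.4] g 30.0
True [-22.64  10.61]
push t 25.53 tcp [0.5488 0.0937 0.0297] dock [-22.6  10.6] w 16.7 F [-1.5 -1.5  5.1] g 30.0
open t 26.27 tcp [0.5476 0.0937 0.0291] dock [-23.8  10.8] w 50.1 F [-0.1  0.3  0.6] g 0.0
 t 29.12 tcp [ 0.3505 -0.2991  0.2995] dock [-288.5 -340. ] w 50.1 F [-0.5  0.1 -0.3] g 0.0
top [(array([-127.6, -506.1]), array([ 0.539, -0.434,  0.035]), 0.95), (array([-331.8, -234.7]), array([ 0.289, -0.203,  0.027]), 0.52)]
scene [(array([-131.8, -505.5]), array([ 0.534, -0.434,  0.038]), 0.67), (array([-330.9, -235.4]), array([ 0.29 , -0.204,  0.025]), 0.51), (array([24.9,  6.1]), array([0.596, 0.098, 0.044]), 0.5)]
```

View pics/end.png

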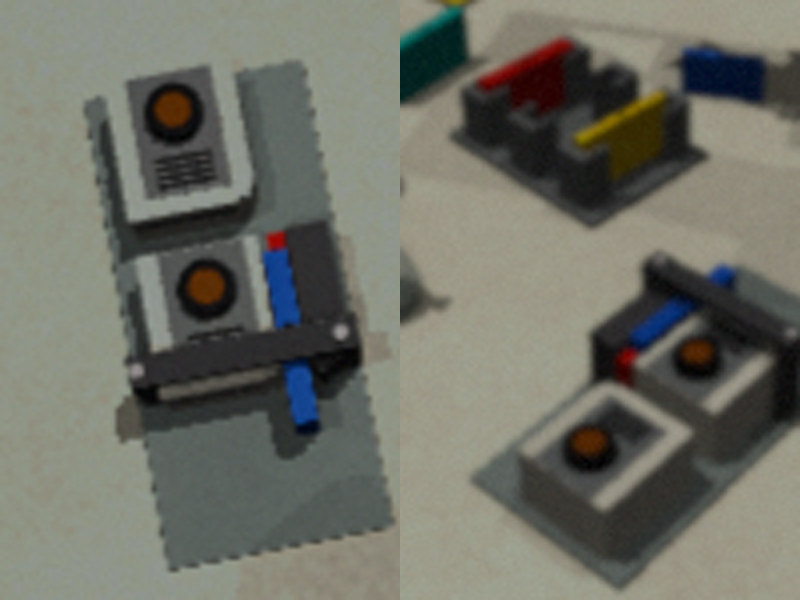

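View pics/end_top.png

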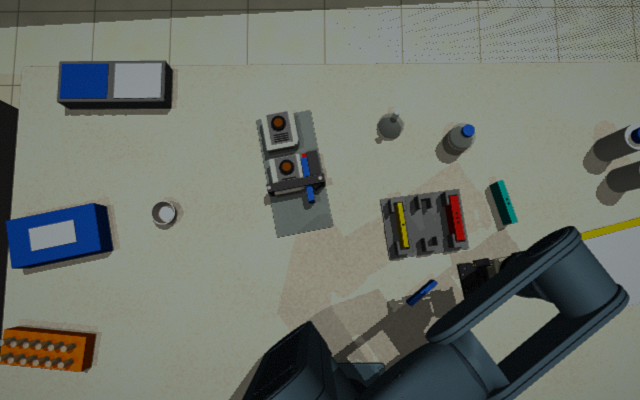

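Blue sits in the gap touching the red stop (crop 277,248), with its tail out of the mouth. Yellow (402,225) and red (457,218) stand in the rack, and the glassware is unmoved. I'll give the tail one gentle push in case releasing it dragged it back, then hand in.

```bash
python3 - <<'E'
from h import *
Y=10.6
goto(dk(-85,Y,140),q(DP[2]));move_gripper(0)
movel(dk(-85,Y,32),speed=.25);movel(dk(-55,Y,32),speed=.15);st()
print(movel(dk(-34,Y,32),speed=.03,force_limit=8),avg());st('push')
movel(dk(-85,Y,32),speed=.1);movel(dk(-85,Y,150),speed=.25)
goto([.35,-.30,.30],q(DP[2]))
im=grab_frame('top');cv2.imwrite('pics/end2.png',cv2.resize(im[95:245,235:335],(400,600),interpolation=cv2.INTER_CUBIC));st()
E
```

```text
t 32.68 tcp [0.5181 0.0878 0.0334] dock [-53.9  10.4] w 0.6 F [-0.4 -1.  -0.9] g 0.0
True [-41.93  10.72]
push t 33.2 tcp [0.5298 0.0903 0.0316] dock [-41.9  10.7] w 0.4 F [-0.  -0.4 -0.6] g 0.0
 t 36.04 tcp [ 0.3504 -0.2991  0.2994] dock [-288.5 -340. ] w 0.4 F [0.7 0.2 0.5] g 0.0
```

View pics/end2.png

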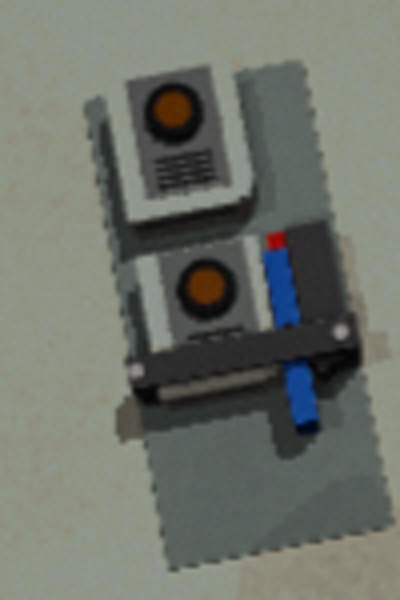

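The tail contact puts the plate centre at dock x of about 25 mm, so it is home and upright against the stop.

```bash
python3 -c "
from cell import *
print(close_job())"
```

```text
the job is handed in; nothing more can be done
None
```

The job is handed in after about 36 s of robot time: the thin yellow plate was loose (7 mm play) and went back in the rack, the medium blue one fits (2 mm play) and stands upright against the red stop, thin and thick are in the rack, and the glassware is untouched.

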